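# Fit a keyed V-belt pulley and its collar to a gearmotor shaft

## Robot

A 6-joint arm with a two-finger parallel gripper is mounted at the origin on the work surface. World frame = base frame: x ahead of the robot, y to its left, z up, the work surface at z = 0. Lengths are in mm, angles in rad, forces in N, time in s.
With the tool pointing down it reaches from about 225 to 725 mm from the base axis. Payload 3.1 kg.
Tool frame: the origin (TCP) lies midway between the tips of the shut fingers; the grasp point (between the pads) lies bot.pinch_z behind it (bot.pinch_z is the distance from the TCP to the grasp point, in mm); z points along the fingers, y is the line along which they close (so a half turn about z gives the same grasp; the last joint's range is limited). The gripper opens to 85 mm and grips with 20 to 120 N. Pads are 22 mm wide; open, the fingers measure 114 mm over their backs; the gripper's body (76 mm by 85 mm) begins 54 mm behind the grasp point. The pads swing forward as they close: fully open they stand 13 mm farther back than shut.
Start: joints at [1.189, 0.048, 0.099, 1.622, 0, 1.443], TCP at [131.827, 508.172, 231.312] pointing down, gripper open.
Joint ranges: [-2.91, 2.91], [-0.99, 1.94], [-1.21, 1.42], [-2.12, 2.29], [-1.49, 1.47], [-3.14, 3.14]. Speed limits (rad/s): [2.79, 2.79, 3.14, 3.14, 3.14, 3.14].

## Interface

Orientations are given as a rotation vector (axis times angle).
In Python, from plant import sensors, imaging, bot, finder gives the robot as it stands.
- The arm moves only by the tool apply_moves, never from a script. Its argument "series" is one flat list of numbers, 7 for each row, row after row: the turn, a rotation vector about the tool's x, y, z scaled (see below), then the shift along the tool's x, y, z scaled (see below), then the opening, from -1 (shut) to 1 (fully open), so that 0 is half open. In form: [rx, ry, rz, tx, ty, tz, fingers, rx, ry, rz, tx, ty, tz, fingers, ...]. A call has 1 to 5 rows; each row shifts and turns the commanded pose from where the row before left it, along the tool's axes as they then stand; what a row does not reach is not made up. The controller multiplies each number of a shift by 30 cm and each number of a turn by pi rad. A row lasts 1/12 s, in which the tool goes at most 41.7 mm and 7.16 degrees, less where a joint would pass 70% of its speed; a pose out of reach is approached as far as the arm can. A call with a number of a shift or a turn outside -1 to 1 is refused whole. A call with a gripper value outside its range is refused whole. The fingers move at their own pace and stop on an object; "newtons" is the grip in N (left out, the last holds). Time passes only in rows, so rows that do not move let the fingers close. It gives the time, the measured TCP pose, the force, the opening and the grip force at its end, in the units of the state.
- sensors.observe(): the state, without advancing time (a new reading comes with each control period).
- imaging.capture(name): name is "scene" or "top" or "wrist"; returns the picture (400x640x3 uint8, blue, green, red); there is no depth.
- imaging.camera_model(name): a dict with "mtx" (3x3 intrinsics, pixels), "xyz" and "rotation" of the camera in the world. Camera axes: x right, y down, z forward; pixel columns grow to the right and rows downward; lengths in mm; the calibration is good to about 2 mm. A picture is of the moment at which its call begins: read the wrist's pose just before it. camera_model takes no time and is no camera call; for the wrist camera it gives the pose at the moment of the call.
- bot.hand_in(): hands the job in; it is judged then, once.
Trained networks look in the newest picture that a camera, given by its name, has taken for a name from the list of things; names that differ only in an ending like _2 or _b are one class to them, and where a whole thing is asked for, a point or a joint stands for the part that bears it (a point fixed in the world has none). Each returns a list of dicts, best first, with "conf" (0 to 1); they miss things now and then, are a little off and sometimes report something else, mostly with a low value. They report only what shows in the picture. A call takes as long as a camera call.
- finder.outline_of(camera, label): "region" (400x640 bool, what is visible of it) and "uv" ([column, row] in pixels, amid what is visible of it).
- finder.mark_of(camera, label): "uv" ([column, row] in pixels: a listed point, or the origin of a listed thing).
The state is a dict: "t": time; "joint_positions": joint angles; "joint_vel": joint speeds; "effort": joint torques, N m; "ee_pos": TCP position; "tool_rot": TCP orientation; "contact_force": force on the tool from outside, world axes, zero at the start; "moment": the same for the moment, N m; "finger_gap": finger opening in mm; "grasp_force": force on a finger pad.
Only numpy, scipy, OpenCV 4.12 (cv2) and the standard library are available. Lean on these libraries where they do the work, as an engineer would, in place of code of your own. Each camera call takes 0.05 s, during which the arm holds its last target. There are 200 camera calls.

## Task

Fit the aluminium V-belt pulley, hub upward, on the gearmotor's upright keyed shaft: slip it over the plain end until it rests on the key, turn it under a light push until its keyway drops over the key, and bring it fully home, flat on the shaft's shoulder. Then slip the steel shaft collar over the shaft end, down flat on the hub. Never force or hammer the pulley on the shaft: a light hand push only; and leave the other things on the bench where they are.

Things in the scene. Friction and masses are not known exactly. Their poses are not given: they have to be found in the camera images.
- pulley_mid (a point): Centre of the loose aluminium V-belt pulley, half-way up its axis (24 mm above its underside). V-grooved rim: 80 mm diameter, underside to 20 mm up; above it the round hub to be gripped, 42 mm diameter, 20 to 48 mm up. It lies rim down, hub up. z: up the axis; x: from the axis to the middle of the keyway, which starts 17 to 86 degrees round from the world's +x to +y. About 0.35 kg.
- pulley: The pulley as a whole; origin on its axis at its underside, axes as pulley_mid. Straight bore of 25 mm right through, with one rectangular keyway at its +x side, 9 mm wide, cut out to 16.5 mm from the axis along the whole 48 mm length.
- collar_mid (a point): Centre of the loose steel shaft collar, a thick plain ring lying flat on the bench, half-way up (8 mm above its underside): 45 mm outside diameter, 16 mm high, plain bore 25 mm without keyway. z along its axis. About 0.13 kg.
- collar: The collar as a whole; origin on its axis at its underside.
- shaft_foot (a point): Point on the axis of the upright shaft in the plane of its shoulder (34 mm diameter), on which the pulley's underside rests when home; 124 mm above the bench. Axes are the gearmotor's, not the key's: z up, y along the motor. When fitted, pulley_mid is 24 mm and collar_mid 56 mm above this point. The shaft is 24 mm in diameter and 68 mm long.
- shaft_end (a point): Centre of the shaft's top end, 68 mm above shaft_foot, chamfered to 19 mm over the last 3 mm. A square-ended key, 8 mm wide, reaches 15.5 mm out from the axis, from 3 to 32 mm above shaft_foot; above it the shaft is plain. The key's heading is NOT measured: anywhere from 8 to 105 degrees round from shaft_foot's +x towards its +y. Off the key, the pulley rests 32 mm short of home.
- gearmotor: The heavy gearmotor fixed on the bench, with its upright shaft, which is self-locking and does not turn by hand; origin on the bench below the shaft axis, axes as shaft_foot. Grey gearbox about 120 mm across, 114 mm high; the blue motor lies along +y from 60 to 254 mm, its terminal box (105 to 185 mm along +y) rising to 154 mm above the bench.
- block0: Bystander: small wooden box, 45 mm cube, origin at the centre of its underside; leave it where it is.
- block1: Bystander: small wooden box, 45 mm cube, origin at the centre of its underside; leave it where it is.
- block2: Bystander: small wooden box, 45 mm cube, origin at the centre of its underside; leave it where it is.
- wrench: Bystander: steel wrench 170 mm long lying along its x; leave it where it is.
- screwdriver: Bystander: screwdriver 190 mm long lying along its x; leave it where it is.
- brush: Bystander: wooden brush 180 mm long lying along its x; leave it where it is.
- grease_tin: Bystander: grey tin, 64 mm diameter, 50 mm high, origin at the centre of its underside; leave it where it is.

How it is judged:
By the outcome, as a careful person would: the job done as asked, in the order asked, and still so for the second after the job is handed in, with the robot touching nothing.
It also fails if it takes over 72 s, if anything falls off the work surface, if the arm or the gripper's body presses on something with over 40 N, if the wrist force passes 120 N, or if a joint passes its speed limit or range.

## Working session

There is one attempt and no reset: what is moved stays moved. The work goes in short steps, Python scripts to look and compute and a tool call to move; the robot and the scene stay as the last step left them, time stands still between calls to the robot, and variables do not carry over. Pictures are saved under pics/ and viewed, at most 11 in all, crops included, and the job is handed in when it is done.

Besides the shell and the picture viewer there is one more tool, called after "Call:" by a JSON object that holds its "method" and its "body". apply_moves: Moves the arm, as the interface text tells. Its arguments: {"type":"object","properties":{"series":{"type":"array"},"newtons":{"type":"number"}},"required":["series"]}

```bash
ls; mkdir -p pics
cat > h.py <<'E'
import numpy as np, cv2
from scipy.spatial.transform import Rotation as R
from plant import sensors, imaging, bot, finder
def ray(cam,uv):
    m=imaging.camera_model(cam); K=np.array(m["mtx"]); Rm=np.array(m["rotation"])
    if Rm.size==3: Rm=R.from_rotvec(Rm.ravel()).as_matrix()
    d=Rm@np.linalg.solve(K,[uv[0],uv[1],1.]); return np.array(m["xyz"],float),d
def atz(cam,uv,z):
    o,d=ray(cam,uv); return o+d*(z-o[2])/d[2]
def proj(cam,p):
    m=imaging.camera_model(cam); K=np.array(m["mtx"]); Rm=np.array(m["rotation"])
    q=K@(Rm.T@(np.array(p,float)-np.array(m["xyz"]))); return q[:2]/q[2]
def meet(a,b):
    (o1,d1),(o2,d2)=a,b; d1=d1/np.linalg.norm(d1); d2=d2/np.linalg.norm(d2)
    s=np.linalg.lstsq(np.c_[d1,-d2],o2-o1,rcond=None)[0]; p,q=o1+s[0]*d1,o2+s[1]*d2
    return (p+q)/2,np.linalg.norm(p-q)
E
python3 - <<'E'
from h import *
np.set_printoptions(precision=1,suppress=True)
s=sensors.observe(); print(s, bot.pinch_z)
for c in("scene","top"):
    im=imaging.capture(c); cv2.imwrite(f"pics/{c}0.png",im)
    print(c,imaging.camera_model(c))
    for l,z in(("pulley_mid",24),("collar_mid",8),("shaft_foot",124),("shaft_end",192),("gearmotor",0)):
        for r in finder.mark_of(c,l)[:2]: print(c,l,round(r["conf"],2),np.array(r["uv"]),atz(c,r["uv"],z))
E
```

```text
pics
{'t': 0.0, 'joint_positions': array([1.2, 0. , 0.1, 1.6, 0. , 1.4]), 'joint_vel': array([ 0., -0., -0., -0., -0., -0.]), 'effort': array([  0. , -33.9,  32. ,   0. ,  -0. ,   0. ]), 'ee_pos': array([131.6, 507.6, 230.1]), 'tool_rot': array([-0.4, -3.1,  0. ]), 'contact_force': array([0.3, 0.5, 0.2]), 'moment': array([ 0., -0., -0.]), 'grasp_force': 0.0, 'finger_gap': 85.34473529610143} 18.700000000000003
scene {'mtx': array([[405.7,   0. , 324.2],
       [  0. , 405.7, 201.4],
       [  0. ,   0. ,   1. ]]), 'xyz': array([1279. , -271.3,  761.8]), 'rotation': array([-1.9, -1.3,  0.7])}
scene pulley_mid 0.71 [226.7 282.8] [ 580.4 -268.4   24. ]
scene collar_mid 0.74 [290.9 246.8] [495.6 -85.6   8. ]
scene shaft_foot 0.97 [371.7 194.4] [493.4 145.7 124. ]
scene shaft_foot 0.27 [230.5 283.7] [ 680.2 -261.8  124. ]
scene shaft_end 0.8 [373.7 172.9] [493.  146.4 192. ]
scene gearmotor 0.95 [370.9 229.6] [496.1 151.5   0. ]
scene gearmotor 0.37 [229.9 282.7] [ 560.  -260.8    0. ]
top {'mtx': array([[392.8,   0. , 320.3],
       [  0. , 392.8, 203.5],
       [  0. ,   0. ,   1. ]]), 'xyz': array([ 376.3,  -15.6, 1176.6]), 'rotation': array([-2.2,  2.1, -0.2])}
top pulley_mid 0.93 [400.9 195. ] [ 591.6 -257.9   24. ]
top collar_mid 0.5 [341.2 230.2] [485.  -81.2   8. ]
top collar_mid 0.41 [344.8 228.3] [490.9 -91.9   8. ]
top shaft_foot 0.7 [261.2 219.2] [500.6 141.1 124. ]
top shaft_foot 0.44 [438.2 172.1] [ 638.6 -340.8  124. ]
top shaft_end 0.9 [252.9 219.1] [492.5 151.9 192. ]
top shaft_end 0.46 [251.9 278.5] [345.4 148.2 192. ]
top gearmotor 0.73 [267.7 227. ] [492.  139.2   0. ]
top gearmotor 0.42 [342.3 229.4] [488.2 -85.    0. ]
```

```bash
python3 -c "
import cv2
a=cv2.imread('pics/scene0.png');b=cv2.imread('pics/top0.png')
cv2.imwrite('pics/s_c.png',cv2.resize(a[110:350,170:490],(800,600)));"
```

```text
(no output)
```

View pics/s_c.png

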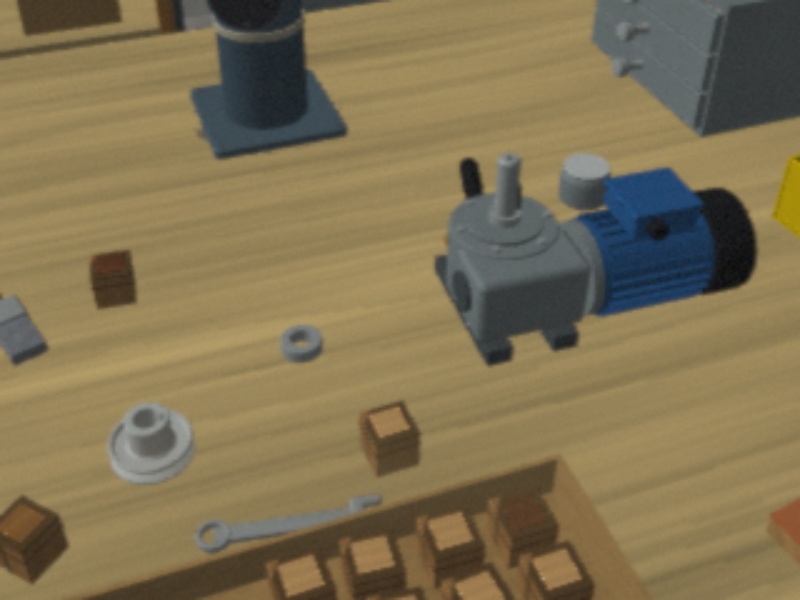

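View pics/top0.png

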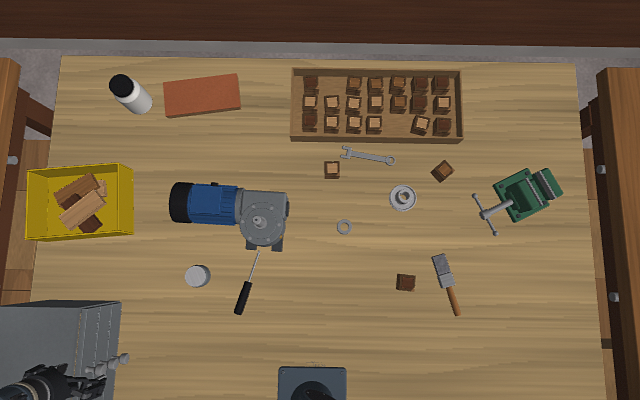

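The pulley shows near scene (230,282) and top (402,197), the collar near top (344,227), and the shaft end near top (256,220). All three agree with the networks. I'll go above the shaft for a close look at the key first, since it lies on the way.

```bash
cat >> h.py <<'E'
def pose():
    s=sensors.observe(); return s,np.array(s["ee_pos"]),R.from_rotvec(s["tool_rot"])
def delta(target,yaw=None):
    "shift in tool axes / 300 and the tool-z turn / pi (turn given last)"
    s,p,r=pose(); x=r.as_matrix()[:,0]; cur=np.arctan2(x[1],x[0])
    print("t",round(s["t"],2),"p",p.round(1),"xyaw",round(np.degrees(cur),1),"tilt",r.as_matrix()[:,2].round(4),"j",np.round(s["joint_positions"],2),"F",np.round(s["contact_force"],1),"M",np.round(s["moment"],2),"gap",round(s["finger_gap"],1))
    d=r.inv().apply(np.array(target,float)-p); print("tool shift mm",d.round(1),"units",(d/300).round(4))
    if yaw is not None:
        a=-((yaw-np.degrees(cur)+90)%180-90); print("rz deg",round(a,1),"units",round(a/180,4))
E
python3 - <<'E'
from h import *
delta([493,148,330])
m=imaging.camera_model("wrist"); s,p,r=pose(); Rm=R.from_rotvec(m["rotation"])
print("cam in tool",r.inv().apply(np.array(m["xyz"])-p).round(1),(r.inv()*Rm).as_matrix().round(3),np.array(m["mtx"]).round(0).tolist())
for nm,a,b in (("foot","shaft_foot",0),("end","shaft_end",0)):
    print(nm,meet(ray("scene",finder.mark_of("scene",a)[0]["uv"]),ray("top",finder.mark_of("top",a)[0]["uv"])))
for l in("pulley_mid","collar_mid"):
    print(l,meet(ray("scene",finder.mark_of("scene",l)[0]["uv"]),ray("top",finder.mark_of("top",l)[0]["uv"])))
E
```

```text
t 0.6 p [131.8 508.2 231.3] xyaw 165.5 tilt [ 0.e+00  1.e-04 -1.e+00] j [ 1.19  0.05  0.1   1.62 -0.    1.44] F [-0.3  0.5  0.4] M [-0.08 -0.01 -0.01] gap 85.7
tool shift mm [-440.  -258.   -98.7] units [-1.4668 -0.8599 -0.3289]
cam in tool [  80.9    0.8 -142.2] [[-0.    -0.95  -0.313]
 [ 1.    -0.    -0.001]
 [ 0.001 -0.313  0.95 ]] [[318.0, 0.0, 318.0], [0.0, 318.0, 201.0], [0.0, 0.0, 1.0]]
foot (array([500.29130526, 141.12999681, 129.64552659]), np.float64(1.7861684386824255))
end (array([491.74935696, 149.76692661, 190.9729264 ]), np.float64(4.886947465551268))
pulley_mid (array([ 589.29596784, -262.4919637 ,   31.17878742]), np.float64(12.224251277325198))
collar_mid (array([485.74477147, -82.483356  ,  -1.68341702]), np.float64(1.495859090399344))
```

Call:
{"method": "apply_moves", "body": {"series": [0,0,0,-0.098,-0.0573,-0.022,1,0,0,0,-0.098,-0.0573,-0.022,1,0,0,0,-0.098,-0.0573,-0.022,1,0,0,0,-0.098,-0.0573,-0.022,1,0,0,0,-0.098,-0.0573,-0.022,1]}}

```text
t: 1.42
ee_pos: [253.3, 386.9, 264.7]
tool_rot: [0.396, 3.116, 0.001]
contact_force: [-0.0, -0.0, -0.1]
finger_gap: 85.2
grasp_force: 0.0
```

Call:
{"method": "apply_moves", "body": {"series": [0,0,0,-0.098,-0.0573,-0.022,1,0,0,0,-0.098,-0.0573,-0.022,1,0,0,0,-0.098,-0.0573,-0.022,1,0,0,0,-0.098,-0.0573,-0.022,1,0,0,0,-0.098,-0.0573,-0.022,1]}}

```text
t: 1.83
ee_pos: [374.2, 266.6, 297.9]
tool_rot: [0.398, 3.116, 0.001]
contact_force: [-0.0, 0.9, -0.8]
finger_gap: 85.0
grasp_force: 0.0
```

Call:
{"method": "apply_moves", "body": {"series": [0,0,0,-0.098,-0.0573,-0.022,1,0,0,0,-0.098,-0.0573,-0.022,1,0,0,0,-0.098,-0.0573,-0.022,1,0,0,0,-0.098,-0.0573,-0.022,1,0,0,0,-0.098,-0.0573,-0.022,1]}}

```text
t: 2.25
ee_pos: [495.0, 146.4, 330.8]
tool_rot: [0.398, 3.116, 0.0]
contact_force: [0.5, 0.6, 0.3]
finger_gap: 85.4
grasp_force: 0.0
```

Call:
{"method": "apply_moves", "body": {"series": [0,0,0.039,0,0,0,1,0,0,0.039,0,0,0,1,0,0,0.039,0,0,0,1,0,0,0.039,0,0,0,1,0,0,0.039,0,0,0,1]}}

```text
t: 2.67
ee_pos: [494.1, 147.6, 330.3]
tool_rot: [-1.328, -2.847, 0.0]
contact_force: [-0.1, 0.5, 0.9]
finger_gap: 85.4
grasp_force: 0.0
```

Call:
{"method": "apply_moves", "body": {"series": [0,0,0.039,0,0,0,1,0,0,0.039,0,0,0,1,0,0,0.039,0,0,0,1,0,0,0.039,0,0,0,1,0,0,0.039,0,0,0,1]}}

```text
t: 3.08
ee_pos: [494.0, 147.9, 330.4]
tool_rot: [2.124, 2.314, 0.0]
contact_force: [0.8, -0.6, -0.8]
finger_gap: 85.1
grasp_force: 0.0
```

Call:
{"method": "apply_moves", "body": {"series": [0,0,0.039,0,0,0,1,0,0,0.039,0,0,0,1,0,0,0.039,0,0,0,1,0,0,0.039,0,0,0,1,0,0,0.039,0,0,0,1]}}

```text
t: 3.5
ee_pos: [494.0, 147.8, 330.3]
tool_rot: [2.723, 1.566, 0.0]
contact_force: [-0.3, 0.2, -0.4]
finger_gap: 85.2
grasp_force: 0.0
```

Run:
```python
from h import *
delta([493,148,330],56)
im=imaging.capture("wrist"); cv2.imwrite("pics/w1.png",im)
for l,z in (("shaft_foot",124),("shaft_end",192)):
    for r in finder.mark_of("wrist",l)[:2]: print(l,r["conf"],np.round(r["uv"],1),atz("wrist",r["uv"],z).round(1))
print(proj("wrist",[493,148,192]))
```

```text
t 3.5 p [494.  147.8 330.3] xyaw 59.8 tilt [ 1.e-04 -0.e+00 -1.e+00] j [ 0.16  0.07  0.33  1.82 -0.    2.26] F [-0.3  0.2 -0.4] M [-0.01 -0.08 -0.03] gap 85.2
tool shift mm [-0.4 -0.9  0.3] units [-0.0012 -0.0031  0.0011]
rz deg 3.8 units 0.0212
shaft_foot 0.72 [318.1 173.1] [493.3 147.4 124. ]
shaft_foot 0.47 [390.2 274.5] [506.9 -10.2 124. ]
shaft_end 0.85 [317.  190.3] [492.2 147.7 192. ]
shaft_end 0.72 [478.  205.6] [615.6  60.2 192. ]Traceback (most recent call last):
  File "<stdin>", line 6, in <module>
  File "h.py", line 12, in proj
    q=K@(Rm.T@(np.array(p,float)-np.array(m["xyz"]))); return q[:2]/q[2]
      ~^^~~~~~~~~~~~~~~~~~~~~~~~~~~~~~~~~~~~~~~~~~~~~
ValueError: matmul: Input operand 1 does not have enough dimensions (has 0, gufunc core with signature (n?,k),(k,m?)->(n?,m?) requires 1)
```

View pics/w1.png

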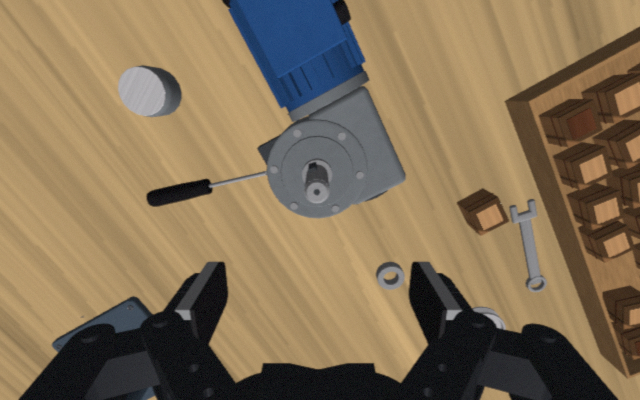

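The shaft end is at (317,190), the flange is around (316,170), and something dark sits near (312,167). I'll zoom in on it.

```bash
sed -i 's/    q=K@(Rm.T/    Rm=R.from_rotvec(Rm.ravel()).as_matrix() if Rm.size==3 else Rm\n    q=K@(Rm.T/' h.py
python3 - <<'E'
from h import *
a=cv2.imread("pics/w1.png")[145:215,280:355]; b=imaging.capture("top")
u=proj("top",[493,148,150]).astype(int); print(u, proj("wrist",[493,148,192]),proj("wrist",[493,148,156]),proj("wrist",[493,148,124]))
S=imaging.capture("scene"); v=proj("scene",[493,148,150]).astype(int)
c=S[v[1]-30:v[1]+30,v[0]-22:v[0]+22]
f=lambda i:cv2.resize(i,(int(i.shape[1]*560/i.shape[0]),560),interpolation=cv2.INTER_CUBIC)
i=np.hstack([f(a),f(c)]); i=cv2.resize(i,(800,int(i.shape[0]*800/i.shape[1]))); cv2.imwrite("pics/key.png",i)
print(i.shape)
E
```

```text
[257 220] [317.55490838 189.62711624] [317.58946225 179.84464671] [317.6146152  172.72364801]
(443, 800, 3)
```

View pics/key.png

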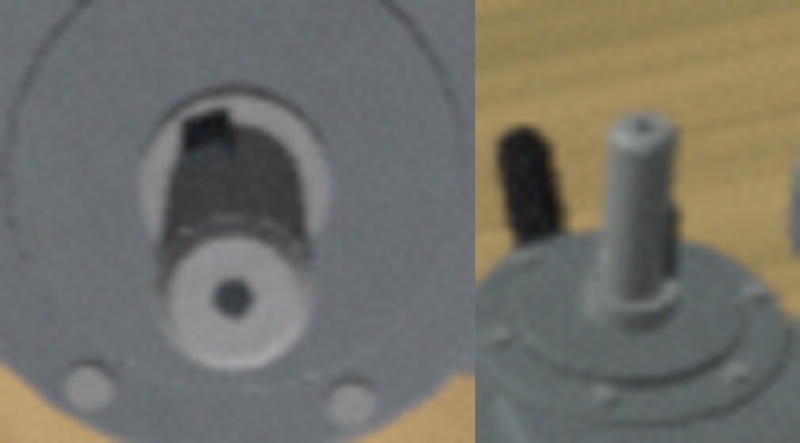

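Run:
```python
from h import *
im=cv2.imread("pics/w1.png"); g=cv2.cvtColor(im,cv2.COLOR_BGR2GRAY)[145:215,280:355]
g=cv2.resize(g,None,fx=8,fy=8,interpolation=cv2.INTER_CUBIC)
m=((g<48)).astype(np.uint8); n,l,st,c=cv2.connectedComponentsWithStats(m)
for k in range(1,n):
    if st[k,4]>150: print(st[k],(c[k]/8+[280,145]).round(1))
print("dark min",g[:,:300].min())
P=lambda p:proj("wrist",p)
for th in range(40,125,5):
    t=np.radians(th); e=np.array([np.cos(t),np.sin(t)]); f=np.array([-e[1],e[0]]); pts=[]
    for r in(11,15.5):
        for w in(-4,4):
            for z in((127,156) if r>12 else (156,)): pts.append(P([*(np.array([492.8,147.7])+r*e+w*f),z]))
    h=cv2.convexHull(np.float32(pts)); M=cv2.moments(h); print(th,round(M["m10"]/M["m00"],1),round(M["m01"]/M["m00"],1),h[:,0].min(0).round(1),h[:,0].max(0).round(1))
# motor heading
for z,cam in((124,"wrist"),):
    for r in finder.outline_of(cam,"gearmotor")[:1]: print(r["conf"],r["uv"])
```

```text
[ 235  144   63   48 2114] [313. 166.]
dark min 20
40 322.2 165.7 [317.6 159.5] [326.6 171.7]
45 321.1 165.3 [316.6 159.4] [325.4 171.1]
50 320.0 165.1 [315.6 159.5] [324.2 170.5]
55 318.8 164.9 [314.6 159.6] [322.9 170.1]
60 317.6 164.8 [313.7 159.9] [321.6 169.7]
65 316.5 164.9 [312.4 159.6] [320.6 170. ]
70 315.3 165.1 [311.1 159.5] [319.6 170.5]
75 314.2 165.3 [309.9 159.4] [318.6 171. ]
80 313.1 165.7 [308.7 159.5] [317.6 171.6]
85 312.0 166.1 [307.6 159.6] [316.6 172.3]
90 311.0 166.7 [306.6 159.9] [315.6 173. ]
95 310.1 167.3 [305.7 160.3] [314.6 173.8]
100 309.2 168.0 [304.8 160.8] [313.7 174.6]
105 308.3 168.9 [304.1 161.4] [312.7 175.4]
110 307.6 169.7 [303.4 162.1] [311.9 176.3]
115 306.9 170.7 [302.9 162.8] [311.  177.3]
120 306.3 171.7 [302.5 163.7] [310.2 178.2]
0.79 [314.9, 107.4]
```

The key's dark face is centred at wrist pixel (313,166), which puts its heading at about 80° in the world frame. Next is the pulley.

Call:
{"method": "apply_moves", "body": {"series": [0,0,0,-0.0683,0.0637,0.0222,1,0,0,0,-0.0683,0.0637,0.0222,1,0,0,0,-0.0683,0.0637,0.0222,1,0,0,0,-0.0683,0.0637,0.0222,1,0,0,0,-0.0683,0.0637,0.0222,1]}}

```text
t: 4.22
ee_pos: [526.0, 10.3, 296.8]
tool_rot: [2.717, 1.577, 0.0]
contact_force: [0.7, 0.7, 0.2]
finger_gap: 85.1
grasp_force: 0.0
```

Call:
{"method": "apply_moves", "body": {"series": [0,0,0,-0.0683,0.0637,0.0222,1,0,0,0,-0.0683,0.0637,0.0222,1,0,0,0,-0.0683,0.0637,0.0222,1,0,0,0,-0.0683,0.0637,0.0222,1,0,0,0,-0.0683,0.0637,0.0222,1]}}

```text
t: 4.63
ee_pos: [557.9, -126.4, 263.4]
tool_rot: [2.717, 1.577, 0.0]
contact_force: [0.3, 0.5, -0.3]
finger_gap: 85.4
grasp_force: 0.0
```

Call:
{"method": "apply_moves", "body": {"series": [0,0,0,-0.0683,0.0637,0.0222,1,0,0,0,-0.0683,0.0637,0.0222,1,0,0,0,-0.0683,0.0637,0.0222,1,0,0,0,-0.0683,0.0637,0.0222,1,0,0,0,-0.0683,0.0637,0.0222,1]}}

```text
t: 5.05
ee_pos: [589.8, -262.8, 230.0]
tool_rot: [-2.717, -1.577, -0.0]
contact_force: [0.9, 0.2, -0.1]
finger_gap: 85.8
grasp_force: 0.0
```

Run:
```python
from h import *
im=imaging.capture("wrist"); cv2.imwrite("pics/w2.png",im)
for l,z in (("pulley_mid",24),("pulley",0)):
    for r in finder.mark_of("wrist",l)[:2]: print(l,r["conf"],np.round(r["uv"],1),atz("wrist",r["uv"],z).round(1))
r=finder.outline_of("wrist","pulley")[0]; ys,xs=np.nonzero(r["region"]); print(r["conf"],xs.min(),xs.max(),ys.min(),ys.max())
p=atz("wrist",finder.mark_of("wrist","pulley_mid")[0]["uv"],24)
delta([p[0],p[1],60]); u=proj("wrist",[p[0],p[1],48]).astype(int); print(u)
c=im[u[1]-55:u[1]+55,u[0]-70:u[0]+70]; print(u[0]-70,u[1]-55,c.shape)
cv2.imwrite("pics/w2c.png",cv2.resize(c,None,fx=5,fy=5,interpolation=cv2.INTER_CUBIC))
```

```text
pulley_mid 0.67 [316.3 173.8] [ 585.9 -264.8   24. ]
pulley 0.7 [371.4  24.2] [ 711.8 -158.4    0. ]
pulley 0.63 [315.6 168.1] [ 585.6 -260.9    0. ]
0.88 281 348 137 206
t 5.3 p [ 589.5 -261.   230.3] xyaw 60.2 tilt [-5.e-04  9.e-04 -1.e+00] j [-0.52  0.38  0.48  1.67  0.    1.57] F [-0.4 -0.2 -0.9] M [ 0.04  0.02 -0.02] gap 85.4
tool shift mm [ -1.6  -2.4 170.3] units [-0.0052 -0.0081  0.5677]
[316 179]
246 124 (110, 140, 3)
```

View pics/w2c.png

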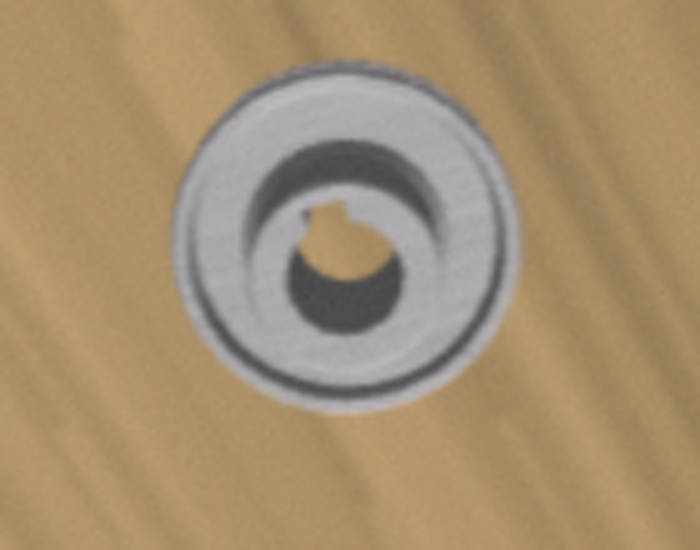

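The pulley's hub top is centred at about crop (345,280), or pixel (315,180), and its keyway notch at about crop (325,210). I'll fit the heading.

```bash
cat > fit.py <<'E'
from h import *
from scipy.optimize import differential_evolution
def fitkey(img,z,c0,rmax=20.5,cam="wrist"):
    im=img.astype(np.float32); met=im.min(2)   # bright grey only: dark and yellow have a low blue
    x,y=np.meshgrid(np.arange(-20,20.1,.5),np.arange(-20,20.1,.5)); k=x**2+y**2<rmax**2; x,y=x[k],y[k]
    hole=((x**2+y**2<12.5**2)|((x>0)&(x<16.5)&(abs(y)<4.5)))
    def cost(v):
        c,s=np.cos(v[2]),np.sin(v[2]); X=v[0]+c*x-s*y; Y=v[1]+s*x+c*y
        m=imaging.camera_model(cam); K=np.array(m["mtx"]); Rm=R.from_rotvec(np.ravel(m["rotation"])).as_matrix()
        q=K@(Rm.T@(np.c_[X,Y,np.full_like(X,z)]-m["xyz"]).T); u=(q[:2]/q[2]).astype(np.float32)
        a=cv2.remap(met,u[0].reshape(1,-1),u[1].reshape(1,-1),cv2.INTER_LINEAR)[0]
        return -(a[~hole].mean()-a[hole].mean())+ .5*a[~hole].std()
    r=differential_evolution(cost,[(c0[0]-6,c0[0]+6),(c0[1]-6,c0[1]+6),(0,2)],seed=1,maxiter=40,popsize=12)
    return r.x[:2],np.degrees(r.x[2]),r.fun,[(d,round(cost([*r.x[:2],np.radians(d)]),1)) for d in range(10,100,10)]
E
python3 - <<'E'
from fit import *
print(fitkey(cv2.imread("pics/w2.png"),48,(586,-264)))
E
```

```text
(array([ 584.67870193, -260.78465476]), np.float64(76.0504401464295), np.float64(-68.41773986816406), [(10, np.float32(-59.5)), (20, np.float32(-59.6)), (30, np.float32(-59.7)), (40, np.float32(-60.1)), (50, np.float32(-62.1)), (60, np.float32(-64.8)), (70, np.float32(-67.3)), (80, np.float32(-67.9)), (90, np.float32(-65.0))])
```

Call:
{"method": "apply_moves", "body": {"series": [0,0,0,-0.002,-0.002,0.08,1,0,0,0,-0.002,-0.002,0.08,1,0,0,0,-0.002,-0.002,0.08,1,0,0,0,-0.002,-0.002,0.08,1,0,0,0,-0.002,-0.002,0.08,1]}}

```text
t: 5.72
ee_pos: [586.0, -260.9, 110.9]
tool_rot: [2.715, 1.578, 0.002]
contact_force: [-0.1, -0.2, 0.3]
finger_gap: 85.5
grasp_force: 0.0
```

Run:
```python
from fit import *
im=imaging.capture("wrist"); cv2.imwrite("pics/w3.png",im)
for r in finder.mark_of("wrist","pulley_mid")[:2]: print(r["conf"],np.round(r["uv"],1),atz("wrist",r["uv"],24).round(1))
f=fitkey(im,48,(585,-262)); print(f); delta([*f[0],23])
print(proj("wrist",[*f[0],48]))
```

```text
0.97 [323.6 210.3] [ 585.  -260.6   24. ]
(array([ 582.30203341, -258.39735191]), np.float64(77.5971593228104), np.float64(-65.79222869873047), [(10, np.float32(-57.8)), (20, np.float32(-57.8)), (30, np.float32(-57.9)), (40, np.float32(-58.1)), (50, np.float32(-59.9)), (60, np.float32(-62.2)), (70, np.float32(-64.4)), (80, np.float32(-65.5)), (90, np.float32(-63.0))])
t 5.82 p [ 582.5 -259.2  105.8] xyaw 60.3 tilt [-0.008   0.0049 -1.    ] j [-0.52  0.36  0.21  1.43  0.    1.57] F [-0.3  0.8  0.1] M [ 0.02  0.01 -0.  ] gap 85.2
tool shift mm [ 0.5  0.2 82.8] units [0.0018 0.0007 0.2759]
[318.74167976 221.54916516]
```

View pics/w3.png

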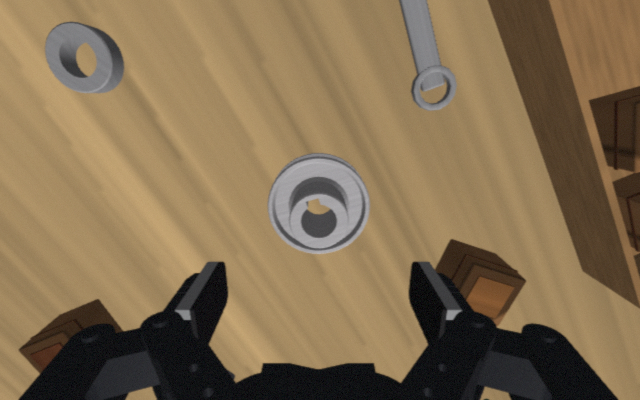

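The pulley hub is at (319,221), between the fingers. The arm was still settling in that picture, so I'll measure again now that it has stopped.

Run:
```python
from fit import *
for i in range(3): imaging.capture("wrist")
delta([585,-261,23]); im=imaging.capture("wrist"); cv2.imwrite("pics/w4.png",im)
f=fitkey(im,48,(585,-262)); print(f[:3]); 
for r in finder.mark_of("wrist","pulley_mid")[:2]: print(r["conf"],np.round(r["uv"],1),atz("wrist",r["uv"],24).round(1))
delta([*f[0],23])
```

```text
t 5.97 p [ 586.5 -262.   112.7] xyaw 60.2 tilt [ 0.0025 -0.0013 -1.    ] j [-0.52  0.36  0.22  1.43  0.    1.57] F [0.5 0.6 1.1] M [-0.03 -0.02  0.02] gap 85.9
tool shift mm [ 0.1 -2.1 89.7] units [ 0.0005 -0.0069  0.2989]
(array([ 585.70319895, -262.95970891]), np.float64(76.72543601138013), np.float64(-73.49481964111328))
0.78 [321.7 209.5] [ 588.6 -266.3   24. ]
t 6.07 p [ 587.2 -262.9  113.7] xyaw 60.2 tilt [ 0.0045 -0.0025 -1.    ] j [-0.53  0.36  0.22  1.43  0.    1.57] F [0.5 0.5 0.4] M [ 0.07  0.01 -0.02] gap 85.5
tool shift mm [-0.8 -1.8 90.7] units [-0.0027 -0.0059  0.3024]
```

Call:
{"method": "apply_moves", "body": {"series": [0,0,0,0,-0.005,0.08,1,0,0,0,0,0,0.08,1,0,0,0,0,0,0.066,1,0,0,0,0,0,0.046,1,0,0,0,0,0,0.02,1]}}

```text
t: 6.48
ee_pos: [584.0, -261.5, 22.0]
tool_rot: [-2.718, -1.574, 0.001]
contact_force: [0.1, 0.6, 0.3]
finger_gap: 85.5
grasp_force: 0.0
```

Call:
{"method": "apply_moves", "body": {"series": [0,0,0,0,0,0,1,0,0,0,0,0,0,1,0,0,0,0,0,0,1,0,0,0,0,0,0,1,0,0,0,0,0,0,1]}}

```text
t: 6.9
ee_pos: [585.3, -262.4, 24.5]
tool_rot: [2.716, 1.573, 0.002]
contact_force: [-0.8, 0.2, 0.4]
finger_gap: 85.4
grasp_force: 0.0
```

Run:
```python
from fit import *
delta([585,-262,22]); im=imaging.capture("wrist"); cv2.imwrite("pics/w5.png",im)
f=fitkey(im,48,(585,-262)); print(f[:3]); delta([*f[0],22])
for r in finder.mark_of("wrist","pulley_mid")[:1]: print(r["conf"],np.round(r["uv"],1),atz("wrist",r["uv"],24).round(1))
```

```text
t 6.9 p [ 585.3 -262.4   24.5] xyaw 60.2 tilt [ 0.0025 -0.0014 -1.    ] j [-0.53  0.39  0.09  1.26 -0.    1.57] F [-0.8  0.2  0.4] M [0.01 0.05 0.07] gap 85.4
tool shift mm [ 0.2 -0.5  2.5] units [ 0.0005 -0.0015  0.0085]
(array([ 585.23699193, -261.5543022 ]), np.float64(76.51672135291281), np.float32(-81.64173))
t 6.95 p [ 585.1 -262.2   24.2] xyaw 60.2 tilt [ 0.0019 -0.0011 -1.    ] j [-0.53  0.39  0.09  1.26  0.    1.57] F [ 0.4 -0.2  0.9] M [-0.02 -0.03 -0.03] gap 84.8
tool shift mm [ 0.6 -0.2  2.2] units [ 0.0021 -0.0006  0.0072]
0.89 [323.2 263.5] [ 587.2 -262.1   24. ]
```

Call:
{"method": "apply_moves", "body": {"series": [0,0,0,0,0,0,-1,0,0,0,0,0,0,-1,0,0,0,0,0,0,-1,0,0,0,0,0,0,-1,0,0,0,0,0,0,-1], "newtons": 60}}

```text
t: 7.42
ee_pos: [584.9, -262.1, 23.4]
tool_rot: [2.717, 1.574, 0.001]
contact_force: [0.8, -0.2, 1.8]
finger_gap: 41.2
grasp_force: 61.3
```

Call:
{"method": "apply_moves", "body": {"series": [0,0,0,0,0,0,-1,0,0,0,0,0,0,-1,0,0,0,0,0,0,-1,0,0,0,0,0,0,-1,0,0,0,0,0,0,-1]}}

```text
t: 7.83
ee_pos: [584.9, -262.1, 23.4]
tool_rot: [2.717, 1.574, 0.001]
contact_force: [2.0, -0.8, 3.2]
finger_gap: 41.0
grasp_force: 61.4
```

Call:
{"method": "apply_moves", "body": {"series": [0,0,0,0,0,-0.02,-1,0,0,0,0,0,-0.05,-1,0,0,0,0,0,-0.08,-1,0,0,0,0,0,-0.09,-1,0,0,0,0,0,-0.09,-1]}}

```text
t: 8.25
ee_pos: [581.8, -260.3, 119.8]
tool_rot: [-2.713, -1.571, 0.006]
contact_force: [0.4, -0.2, -2.2]
finger_gap: 40.6
grasp_force: 61.0
```

Call:
{"method": "apply_moves", "body": {"series": [0,0,0,0,0,-0.09,-1,0,0,0,0,0,-0.09,-1,0,0,0,0,0,-0.09,-1,0,0,0,0,0,-0.08,-1,0,0,0,0,0,-0.05,-1]}}

```text
t: 8.67
ee_pos: [583.7, -261.4, 243.5]
tool_rot: [-2.718, -1.574, 0.001]
contact_force: [0.6, -0.8, -2.4]
finger_gap: 40.6
grasp_force: 61.1
```

Call:
{"method": "apply_moves", "body": {"series": [0,0,0,0.08,-0.073,0,-1,0,0,0,0.08,-0.073,0,-1,0,0,0,0.08,-0.073,0,-1,0,0,0,0.08,-0.073,0,-1,0,0,0,0.08,-0.073,0,-1]}}

```text
t: 9.08
ee_pos: [546.9, -101.4, 239.8]
tool_rot: [-2.716, -1.572, 0.006]
contact_force: [1.3, -1.0, -3.5]
finger_gap: 40.9
grasp_force: 61.5
```

Call:
{"method": "apply_moves", "body": {"series": [0,0,0,0.08,-0.073,0,-1,0,0,0,0.08,-0.073,0,-1,0,0,0,0.08,-0.073,0,-1,0,0,0,0.08,-0.073,0,-1,0,0,0,0.08,-0.073,0,-1]}}

```text
t: 9.5
ee_pos: [511.5, 56.9, 240.0]
tool_rot: [-2.716, -1.573, 0.007]
contact_force: [0.8, 0.5, -3.1]
finger_gap: 40.8
grasp_force: 61.5
```

Call:
{"method": "apply_moves", "body": {"series": [0,0,0,0.08,-0.073,0,-1,0,0,0,0.065,-0.06,0,-1,0,0,0,0.045,-0.042,0,-1,0,0,0,0.028,-0.027,0,-1,0,0,0,0.015,-0.014,0,-1]}}

```text
t: 9.92
ee_pos: [490.7, 149.5, 240.5]
tool_rot: [-2.716, -1.577, 0.005]
contact_force: [0.1, 0.5, -2.6]
finger_gap: 40.8
grasp_force: 61.6
```

Call:
{"method": "apply_moves", "body": {"series": [0,0,0.012,0,0,0,-1,0,0,0.012,0,0,0,-1,0,0,0.012,0,0,0,-1,0,0,0.012,0,0,0,-1,0,0,0.012,0,0,0,-1]}}

```text
t: 10.33
ee_pos: [492.0, 147.1, 241.0]
tool_rot: [2.857, 1.307, -0.004]
contact_force: [-0.7, 0.2, -3.3]
finger_gap: 40.8
grasp_force: 61.6
```

Call:
{"method": "apply_moves", "body": {"series": [0,0,0,0,0,0,-1,0,0,0,0,0,0,-1,0,0,0,0,0,0,-1,0,0,0,0,0,0,-1,0,0,0,0,0,0,-1]}}

```text
t: 10.75
ee_pos: [492.3, 148.1, 241.7]
tool_rot: [2.855, 1.312, -0.001]
contact_force: [0.4, -0.0, -2.3]
finger_gap: 41.0
grasp_force: 61.5
```

Run:
```python
from fit import *
delta([492.8,147.7,238])
S=imaging.capture("scene");W=imaging.capture("wrist");T=imaging.capture("top");cv2.imwrite("pics/w6.png",W);cv2.imwrite("pics/t6.png",T)
s,p,r=pose(); f=fitkey(W,p[2]+24.6,p[:2]); print("pulley bore top",f[:3])
for c in("scene","top","wrist"):
  for l in("pulley_mid","shaft_end","shaft_foot"):
    for q in finder.mark_of(c,l)[:1]: print(c,l,round(q["conf"],2),np.round(q["uv"],1),atz(c,q["uv"],{"pulley_mid":p[2]+.6,"shaft_end":192,"shaft_foot":124}[l]).round(1))
v=proj("scene",[493,148,195]).astype(int); u=proj("wrist",[*p[:2],p[2]+20]).astype(int); print(v,u)
f=lambda i:cv2.resize(i,(int(i.shape[1]*500/i.shape[0]),500),interpolation=cv2.INTER_CUBIC)
i=np.hstack([f(S[v[1]-45:v[1]+55,v[0]-40:v[0]+40]),f(W[u[1]-75:u[1]+75,u[0]-60:u[0]+60])]); cv2.imwrite("pics/pre.png",i); print(i.shape)
```

```text
t 10.75 p [492.3 148.1 241.7] xyaw 49.4 tilt [-3.e-04 -1.e-04 -1.e+00] j [ 0.16  0.02  0.09  1.64 -0.    2.44] F [ 0.4 -0.  -2.3] M [ 0.01  0.06 -0.01] gap 41.0
tool shift mm [0.  0.6 3.7] units [0.0002 0.0021 0.0123]
pulley bore top (array([492.04704063, 148.81956044]), np.float64(66.89824818681204), np.float64(-87.81047821044922))
scene pulley_mid 0.96 [376.6 155.9] [494.  149.9 242.4]
scene shaft_end 0.76 [374.3 173.1] [494.4 147.5 192. ]
scene shaft_foot 0.62 [371.2 195. ] [495.5 143.3 124. ]
top pulley_mid 0.67 [249.  215.9] [494.1 153.  242.4]
top shaft_end 0.6 [253.5 221.4] [486.7 150.2 192. ]
top shaft_foot 0.57 [260.9 221.6] [494.1 141.7 124. ]
wrist pulley_mid 0.77 [321.6 266.2] [493.  147.4 242.4]
[374 171] [319 287]
(500, 800, 3)
```

View pics/pre.png

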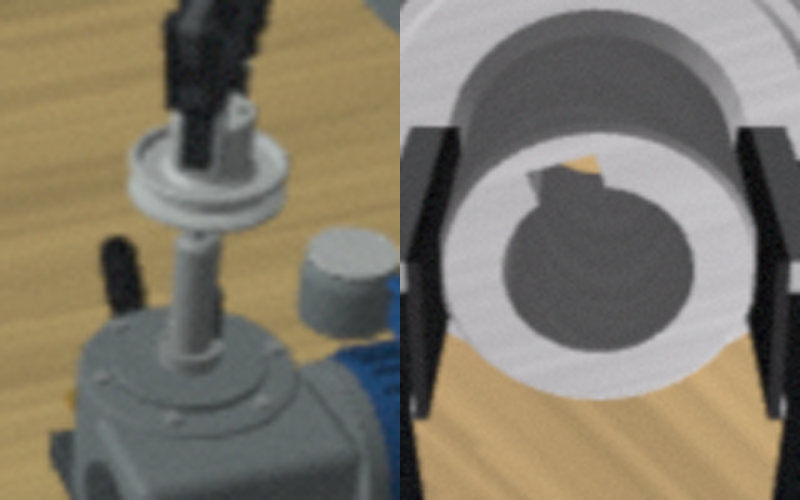

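The scene shows the pulley poised over the shaft, with the keyway at about 67°. Pulley and shaft centres agree to about 1 mm, so I'll lower it gently.

Call:
{"method": "apply_moves", "body": {"series": [0,0,0,0,0.002,0.016,-1,0,0,0,0,0,0.016,-1,0,0,0,0,0,0.016,-1,0,0,0,0,0,0.016,-1,0,0,0,0,0,0.012,-1]}}

```text
t: 11.77
ee_pos: [492.4, 147.8, 217.9]
tool_rot: [-2.854, -1.312, 0.002]
contact_force: [-0.1, -0.0, -2.6]
finger_gap: 40.9
grasp_force: 61.6
```

Call:
{"method": "apply_moves", "body": {"series": [0,0,0,0,0,0.005,-1,0,0,0,0,0,0.005,-1,0,0,0,0,0,0.005,-1,0,0,0,0,0,0.005,-1,0,0,0,0,0,0,-1]}}

```text
t: 12.18
ee_pos: [492.7, 147.7, 213.3]
tool_rot: [2.854, 1.311, 0.0]
contact_force: [-1.0, -0.6, -2.2]
finger_gap: 40.4
grasp_force: 61.7
```

Call:
{"method": "apply_moves", "body": {"series": [0,0,0,0,0,0.006,-1,0,0,0,0,0,0.006,-1,0,0,0,0,0,0.006,-1,0,0,0,0,0,0.006,-1,0,0,0,0,0,0,-1]}}

```text
t: 12.6
ee_pos: [493.2, 148.0, 211.8]
tool_rot: [2.853, 1.311, 0.009]
contact_force: [-6.2, -1.2, 16.3]
finger_gap: 40.2
grasp_force: 63.5
```

Call:
{"method": "apply_moves", "body": {"series": [0,0,0,0,0,-0.012,-1,0,0,0,-0.0035,-0.0025,0,-1,0,0,0,0,0,0.006,-1,0,0,0,0,0,0.006,-1,0,0,0,0,0,0,-1]}}

```text
t: 13.02
ee_pos: [491.5, 147.0, 204.8]
tool_rot: [2.854, 1.311, -0.002]
contact_force: [-0.1, -2.4, -1.9]
finger_gap: 40.8
grasp_force: 61.7
```

Call:
{"method": "apply_moves", "body": {"series": [0,0,0,0,0,0.014,-1,0,0,0,0,0,0.014,-1,0,0,0,0,0,0.014,-1,0,0,0,0,0,0.014,-1,0,0,0,0,0,0,-1]}}

```text
t: 13.43
ee_pos: [491.3, 147.0, 187.2]
tool_rot: [2.854, 1.311, -0.003]
contact_force: [0.9, -3.8, -6.6]
finger_gap: 40.5
grasp_force: 61.5
```

Call:
{"method": "apply_moves", "body": {"series": [0,0,0,0,0,0.005,-1,0,0,0,0,0,0.005,-1,0,0,0,0,0,0.005,-1,0,0,0,0,0,0.005,-1,0,0,0,0,0,0.005,-1]}}

```text
t: 13.85
ee_pos: [491.6, 147.0, 182.1]
tool_rot: [2.854, 1.311, 0.0]
contact_force: [-0.1, -6.1, -0.1]
finger_gap: 40.5
grasp_force: 62.0
```

Run:
```python
from fit import *
delta([492.8,147.7,147.4])
```

```text
t 13.85 p [491.6 147.  182.1] xyaw 49.3 tilt [ 7.0e-04 -1.2e-03 -1.0e+00] j [ 0.16  0.01 -0.04  1.52 -0.    2.44] F [-0.1 -6.1 -0.1] M [-1.21  0.15 -0.05] gap 40.5
tool shift mm [ 1.3  0.5 34.7] units [0.0044 0.0015 0.1158]
```

Call:
{"method": "apply_moves", "body": {"series": [0,0,0,-0.0025,0.002,0.005,-1,0,0,0,0,0,0.005,-1,0,0,0,0,0,0.005,-1,0,0,0,0,0,0,-1,0,0,0,0,0,0,-1]}}

```text
t: 14.27
ee_pos: [491.6, 146.9, 178.6]
tool_rot: [-2.854, -1.312, -0.003]
contact_force: [-2.3, -2.9, 6.2]
finger_gap: 40.6
grasp_force: 62.5
```

Call:
{"method": "apply_moves", "body": {"series": [0,0,-0.011,0,0,0.003,-1,0,0,-0.011,0,0,0.002,-1,0,0,-0.011,0,0,0,-1,0,0,-0.011,0,0,0,-1,0,0,0,0,0,0,-1]}}

```text
t: 14.68
ee_pos: [491.4, 147.0, 176.6]
tool_rot: [-2.756, -1.507, -0.002]
contact_force: [-1.8, -3.4, 3.3]
finger_gap: 40.8
grasp_force: 62.3
```

Run:
```python
from fit import *
delta([492.8,147.7,147.4])
```

```text
t 14.68 p [491.4 147.  176.6] xyaw 57.3 tilt [ 7.e-04  9.e-04 -1.e+00] j [ 0.16  0.01 -0.05  1.51  0.    2.3 ] F [-1.8 -3.4  3.3] M [-0.68  0.52  0.04] gap 40.8
tool shift mm [ 1.3  0.8 29.2] units [0.0045 0.0028 0.0972]
```

Call:
{"method": "apply_moves", "body": {"series": [0,0,0,0,0,0.005,-1,0,0,0,0,0,0.005,-1,0,0,0,0,0,0.005,-1,0,0,0,0,0,0,-1]}}

```text
t: 15.02
ee_pos: [491.2, 146.9, 172.8]
tool_rot: [-2.757, -1.506, -0.001]
contact_force: [-3.2, -4.1, 9.9]
finger_gap: 40.3
grasp_force: 62.9
```

Run:
```python
from fit import *
delta([492.8,147.7,147.4]); W=imaging.capture("wrist"); cv2.imwrite("pics/w7.png",W); s,p,r=pose()
for dz in(20.6,24.6,28.6,32.6):
    f=fitkey(W,p[2]+dz,p[:2]); print(dz,f[0].round(1),round(f[1],1),f[2])
for l in("scene","top"):
    imaging.capture(l); q=finder.mark_of(l,"pulley_mid")[0]; print(l,q["conf"],q["uv"],[proj(l,[491.8,147,z]).round(1) for z in(172,180)])
```

```text
t 15.02 p [491.2 146.9 172.8] xyaw 57.3 tilt [ 7.e-04  6.e-04 -1.e+00] j [ 0.16  0.01 -0.06  1.5   0.    2.3 ] F [-3.2 -4.1  9.9] M [-0.81  1.03  0.2 ] gap 40.3
tool shift mm [ 1.6  0.9 25.4] units [0.0052 0.0031 0.0847]
20.6 [489.3 145.1] 73.5 -54.357295989990234
24.6 [490.8 147.5] 73.3 -54.954647064208984
28.6 [492.3 149.7] 73.3 -38.13746643066406
32.6 [493.3 151.5] 72.9 -17.568025588989258
scene 0.65 [371.0, 176.7] [array([373.1, 179.1]), array([373.4, 176.5])]
top 0.71 [255.0, 220.6] [array([256.1, 220.3]), array([255.6, 220. ])]
```

There is no slip in the grip, and the underside is about 6 mm below the key's top, so the keyway has dropped over the key. I'll ease the side load and the small twist and push on lightly.

Call:
{"method": "apply_moves", "body": {"series": [0,0,-0.008,-0.004,0,0,-1,0,0,0,0,0,0.005,-1,0,0,0,0,0,0.006,-1,0,0,0,0,0,0.006,-1,0,0,0,0,0,0,-1]}}

```text
t: 15.68
ee_pos: [490.9, 146.5, 165.7]
tool_rot: [-2.737, -1.54, -0.002]
contact_force: [-1.3, 0.5, 3.6]
finger_gap: 40.6
grasp_force: 62.4
```

Run:
```python
from fit import *
delta([492.8,147.7,147.4])
```

```text
t 15.68 p [490.9 146.5 165.7] xyaw 58.7 tilt [ 3.0e-04  1.8e-03 -1.0e+00] j [ 0.16  0.01 -0.07  1.49  0.    2.27] F [-1.3  0.5  3.6] M [0.08 0.27 0.13] gap 40.6
tool shift mm [ 2.   1.  18.3] units [0.0066 0.0033 0.0611]
```

Call:
{"method": "apply_moves", "body": {"series": [0,0,-0.003,0,0,0.006,-1,0,0,0,0,0,0.008,-1,0,0,0,0,0,0.008,-1,0,0,0,0,0,0.008,-1,0,0,0,0,0,0,-1]}}

```text
t: 16.1
ee_pos: [490.9, 146.2, 156.2]
tool_rot: [-2.73, -1.553, -0.001]
contact_force: [0.8, 3.0, -0.7]
finger_gap: 40.7
grasp_force: 62.0
```

Call:
{"method": "apply_moves", "body": {"series": [0,0,0,0,0,0.006,-1,0,0,0,0,0,0.006,-1,0,0,0,0,0,0.006,-1,0,0,0,0,0,0.004,-1,0,0,0,0,0,0,-1]}}

```text
t: 16.52
ee_pos: [490.9, 146.2, 150.7]
tool_rot: [-2.73, -1.553, -0.002]
contact_force: [-0.8, 4.6, 5.1]
finger_gap: 40.7
grasp_force: 62.3
```

Run:
```python
from fit import *
delta([492.8,147.7,147.4])
```

```text
t 16.52 p [490.9 146.2 150.7] xyaw 59.3 tilt [ 5.0e-04  1.3e-03 -1.0e+00] j [ 0.16  0.01 -0.1   1.46  0.    2.26] F [-0.8  4.6  5.1] M [0.75 0.31 0.14] gap 40.7
tool shift mm [2.3 0.9 3.3] units [0.0075 0.0029 0.0109]
```

Call:
{"method": "apply_moves", "body": {"series": [0,0,0,0.003,-0.0017,0.005,-1,0,0,0,0,0,0.005,-1,0,0,0,0,0,0.004,-1,0,0,0,0,0,0.003,-1,0,0,0,0,0,0,-1]}}

```text
t: 16.93
ee_pos: [491.0, 146.4, 147.2]
tool_rot: [2.73, 1.552, 0.002]
contact_force: [-4.7, 0.5, 11.1]
finger_gap: 40.7
grasp_force: 63.0
```

Run:
```python
from fit import *
delta([492.8,147.7,147.4])
```

```text
t 16.93 p [491.  146.4 147.2] xyaw 59.3 tilt [ 1.6e-03 -5.0e-04 -1.0e+00] j [ 0.16  0.01 -0.11  1.45 -0.    2.27] F [-4.7  0.5 11.1] M [0.26 0.97 0.1 ] gap 40.7
tool shift mm [ 2.   0.9 -0.1] units [ 0.0068  0.003  -0.0005]
```

Call:
{"method": "apply_moves", "body": {"series": [0,0,0,-0.002,-0.003,0.004,-1,0,0,0,0,0,0.003,-1,0,0,0,0,0,0,-1,0,0,0,0,0,0,-1]}}

```text
t: 17.27
ee_pos: [491.0, 146.4, 147.2]
tool_rot: [2.729, 1.552, 0.007]
contact_force: [-4.3, 1.1, 17.6]
finger_gap: 40.4
grasp_force: 63.6
```

Home: z stays at 147.2 while the push rises. I'll ease the push, open the fingers and lift clear.

Call:
{"method": "apply_moves", "body": {"series": [0,0,0,0,0,-0.009,-1,0,0,0,0,0,-0.008,-1,0,0,0,0,0,0,1,0,0,0,0,0,0,1,0,0,0,0,0,0,1]}}

```text
t: 17.68
ee_pos: [488.9, 146.0, 147.2]
tool_rot: [2.731, 1.553, -0.005]
contact_force: [0.1, -0.3, -0.1]
finger_gap: 75.5
grasp_force: 0.0
```

Call:
{"method": "apply_moves", "body": {"series": [0,0,0,0,0,0,1,0,0,0,0,0,0,1,0,0,0,0,0,0,1,0,0,0,0,0,0,1,0,0,0,0,0,0,1]}}

```text
t: 18.1
ee_pos: [489.8, 146.6, 148.3]
tool_rot: [2.731, 1.553, -0.0]
contact_force: [-0.4, -0.5, 0.9]
finger_gap: 85.6
grasp_force: 0.0
```

Call:
{"method": "apply_moves", "body": {"series": [0,0,0,0,0,-0.03,1,0,0,0,0,0,-0.06,1,0,0,0,0,0,-0.1,1,0,0,0,0,0,-0.1,1,0,0,0,0,0,-0.1,1]}}

```text
t: 18.52
ee_pos: [489.4, 146.6, 267.0]
tool_rot: [2.731, 1.553, -0.0]
contact_force: [-0.2, 0.5, -0.5]
finger_gap: 85.4
grasp_force: 0.0
```

Call:
{"method": "apply_moves", "body": {"series": [0,0,0,0,0,-0.08,1,0,0,0,0,0,-0.04,1,0,0,0,0,0,0,1,0,0,0,0,0,0,1,0,0,0,0,0,0,1]}}

```text
t: 18.93
ee_pos: [489.5, 146.5, 300.3]
tool_rot: [-2.73, -1.553, 0.002]
contact_force: [-0.0, -0.2, -0.7]
finger_gap: 85.4
grasp_force: 0.0
```

Run:
```python
from fit import *
W=imaging.capture("wrist"); S=imaging.capture("scene"); T=imaging.capture("top"); cv2.imwrite("pics/w8.png",W)
for z in (172,204): print(z,fitkey(W,z,(492,147))[:3])
for l,z in(("pulley_mid",148),("shaft_end",192)):
    for q in finder.mark_of("wrist",l)[:1]: print(l,round(q["conf"],2),atz("wrist",q["uv"],z).round(1))
for c in("wrist","top","scene"):
    for q in finder.mark_of(c,"collar_mid")[:2]: print(c,"collar",round(q["conf"],2),np.round(q["uv"],1),atz(c,q["uv"],8).round(1))
delta([488,-84,180])
v=proj("scene",[493,148,160]).astype(int);u=proj("wrist",[492,147,172]).astype(int)
f=lambda i:cv2.resize(i,(400,500),interpolation=cv2.INTER_CUBIC)
cv2.imwrite("pics/home.png",np.hstack([f(S[v[1]-35:v[1]+40,v[0]-30:v[0]+30]),f(W[u[1]-60:u[1]+60,u[0]-48:u[0]+48])]))
```

```text
172 (array([489.87225992, 146.8406565 ]), np.float64(75.98270862338964), np.float64(-50.89643478393555))
204 (array([494.29424778, 152.99789659]), np.float64(76.17888676668339), np.float64(-28.78307342529297))
pulley_mid 0.88 [492.6 145.  148. ]
shaft_end 0.91 [489.4 148.5 192. ]
wrist collar 0.65 [401.7 283.9] [499.6 -92.5   8. ]
top collar 0.53 [344.1 228.7] [489.7 -89.8   8. ]
scene collar 0.6 [168.9 235.7] [ 337.6 -392.6    8. ]
scene collar 0.56 [291.1 248.1] [500.6 -86.5   8. ]
t 19.33 p [489.5 146.6 300.6] xyaw 59.3 tilt [-1.1e-03 -2.0e-04 -1.0e+00] j [ 0.16  0.04  0.23  1.76 -0.    2.27] F [ 0.4 -0.6  0.2] M [-0.02  0.04 -0.03] gap 85.5
tool shift mm [-198.9  116.6  120.7] units [-0.6629  0.3888  0.4023]
```

View pics/home.png

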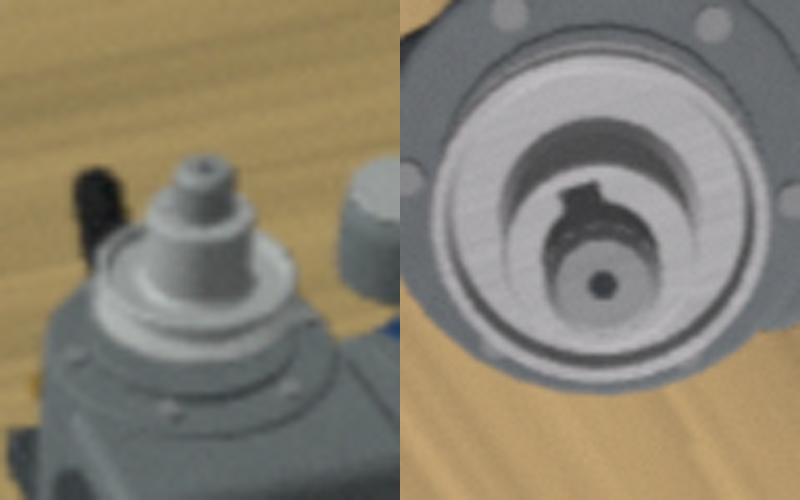

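The pulley is home and flat on the shoulder: the shaft stands about 20 mm out of the hub, and the keyway is over the key at about 76–80°. Next is the collar.

Call:
{"method": "apply_moves", "body": {"series": [0,0,0,-0.04,0.024,0.01,1,0,0,0,-0.09,0.055,0.04,1,0,0,0,-0.1,0.06,0.05,1,0,0,0,-0.1,0.06,0.06,1,0,0,0,-0.1,0.06,0.06,1]}}

```text
t: 19.75
ee_pos: [490.6, -5.2, 234.9]
tool_rot: [2.729, 1.554, 0.002]
contact_force: [0.5, -0.3, -0.1]
finger_gap: 85.5
grasp_force: 0.0
```

Call:
{"method": "apply_moves", "body": {"series": [0,0,0,-0.1,0.06,0.06,1,0,0,0,-0.07,0.045,0.06,1,0,0,0,-0.045,0.028,0.04,1,0,0,0,-0.023,0.014,0.02,1,0,0,0,0,0,0,1]}}

```text
t: 20.17
ee_pos: [490.8, -88.9, 179.2]
tool_rot: [-2.731, -1.548, 0.004]
contact_force: [0.2, 0.1, -0.2]
finger_gap: 85.5
grasp_force: 0.0
```

Call:
{"method": "apply_moves", "body": {"series": [0,0,0,0,0,0,1,0,0,0,0,0,0,1,0,0,0,0,0,0,1,0,0,0,0,0,0,1,0,0,0,0,0,0,1]}}

```text
t: 20.58
ee_pos: [492.6, -87.2, 182.1]
tool_rot: [2.729, 1.555, 0.002]
contact_force: [-0.7, -0.6, 0.4]
finger_gap: 85.4
grasp_force: 0.0
```

Run:
```python
from fit import *
W=imaging.capture("wrist"); cv2.imwrite("pics/w9.png",W)
for q in finder.mark_of("wrist","collar_mid")[:2]: print("collar",round(q["conf"],2),np.round(q["uv"],1),atz("wrist",q["uv"],8).round(1))
o=finder.outline_of("wrist","collar")
for q in o[:2]:
    ys,xs=np.nonzero(q["region"]); print(q["conf"],xs.min(),xs.max(),ys.min(),ys.max(),atz("wrist",q["uv"],8).round(1))
delta(atz("wrist",finder.mark_of("wrist","collar_mid")[0]["uv"],8)*[1,1,0]+[0,0,4])
```

```text
collar 0.68 [321.5 179.5] [495.2 -88.9   8. ]
0.59 298 341 156 201 [495.9 -99.2   8. ]
0.49 114 226 0 49 [446.3 111.9   8. ]
t 20.78 p [492.1 -87.6 181.4] xyaw 59.3 tilt [ 3.e-04 -1.e-04 -1.e+00] j [-0.31 -0.02 -0.07  1.52  0.    1.8 ] F [ 0.9 -0.2 -0.1] M [-0.    0.02  0.02] gap 85.5
tool shift mm [  0.2   3.1 177.4] units [0.0008 0.0103 0.5914]
```

Call:
{"method": "apply_moves", "body": {"series": [0,0,0,0,0.008,0.06,1,0,0,0,0,0,0.1,1,0,0,0,0,0,0.1,1,0,0,0,0,0,0.08,1,0,0,0,0,0,0.06,1]}}

```text
t: 21.2
ee_pos: [492.6, -88.6, 58.5]
tool_rot: [-2.729, -1.552, 0.003]
contact_force: [-0.6, 1.3, 0.6]
finger_gap: 85.3
grasp_force: 0.0
```

Call:
{"method": "apply_moves", "body": {"series": [0,0,0,0,0,0,1,0,0,0,0,0,0,1,0,0,0,0,0,0,1,0,0,0,0,0,0,1,0,0,0,0,0,0,1]}}

```text
t: 21.62
ee_pos: [495.6, -89.6, 63.3]
tool_rot: [2.728, 1.552, 0.004]
contact_force: [-0.8, -0.1, -0.0]
finger_gap: 85.4
grasp_force: 0.0
```

```bash
cat > ring.py <<'E'
from fit import *
def fitring(img,z,c0,ro=22.5,ri=12.5,rr=(8,27),cam="wrist"):
    met=img.astype(np.float32).min(2); m=imaging.camera_model(cam); K=np.array(m["mtx"]); Rm=R.from_rotvec(np.ravel(m["rotation"])).as_matrix()
    x,y=np.meshgrid(np.arange(-27,27.1,.5),np.arange(-27,27.1,.5)); r=np.hypot(x,y); on=(r>ri)&(r<ro); off=((r<ri)&(r>rr[0]))|((r>ro)&(r<rr[1]))
    def cost(v):
        q=K@(Rm.T@(np.c_[(v[0]+x).ravel(),(v[1]+y).ravel(),np.full(x.size,z)]-m["xyz"]).T); u=(q[:2]/q[2]).astype(np.float32)
        a=cv2.remap(met,u[0].reshape(1,-1),u[1].reshape(1,-1),cv2.INTER_LINEAR)[0].reshape(x.shape)
        return -(a[on].mean()-a[off].mean())+.5*a[on].std()
    r=differential_evolution(cost,[(c0[0]-8,c0[0]+8),(c0[1]-8,c0[1]+8)],seed=1,maxiter=40); return r.x,r.fun
E
python3 - <<'E'
from ring import *
W=imaging.capture("wrist"); cv2.imwrite("pics/w10.png",W)
for q in finder.mark_of("wrist","collar_mid")[:1]: print("collar",round(q["conf"],2),np.round(q["uv"],1),atz("wrist",q["uv"],8).round(1))
f=fitring(W,16,(494,-89)); print(f); delta([*f[0],4])
cv2.circle(W,tuple(int(v) for v in proj("wrist",[*f[0],16])),2,(0,0,255),-1); cv2.imwrite("pics/w10m.png",W[100:380,120:520])
E
```

```text
collar 0.8 [316.6 223.5] [494.2 -88.5   8. ]
(array([494.65534663, -87.25330184]), np.float64(-29.814964294433594))
t 21.72 p [495.1 -89.5  62.7] xyaw 59.3 tilt [ 2.6e-03 -8.0e-04 -1.0e+00] j [-0.31  0.02 -0.27  1.28 -0.    1.8 ] F [-0.2  0.2  0.3] M [-0.   -0.03  0.03] gap 85.6
tool shift mm [ 1.6 -1.7 58.7] units [ 0.0054 -0.0057  0.1958]
```

View pics/w10m.png

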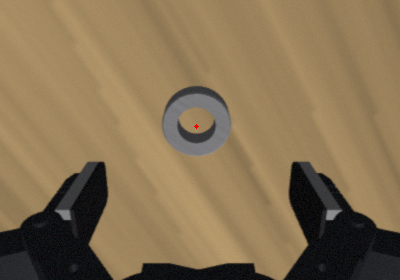

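Call:
{"method": "apply_moves", "body": {"series": [0,0,0,0.005,-0.004,0.04,1,0,0,0,0,0,0.06,1,0,0,0,0,0,0.05,1,0,0,0,0,0,0.03,1,0,0,0,0,0,0.016,1]}}

```text
t: 22.13
ee_pos: [492.2, -86.6, 0.1]
tool_rot: [-2.728, -1.552, 0.004]
contact_force: [-0.2, -0.1, -0.6]
finger_gap: 85.4
grasp_force: 0.0
```

Call:
{"method": "apply_moves", "body": {"series": [0,0,0,0,0,0,1,0,0,0,0,0,0,1,0,0,0,0,0,0,1,0,0,0,0,0,0,1,0,0,0,0,0,0,1]}}

```text
t: 22.55
ee_pos: [494.7, -87.5, 3.4]
tool_rot: [2.73, 1.552, 0.002]
contact_force: [-0.2, -0.2, -0.3]
finger_gap: 85.4
grasp_force: 0.0
```

Run:
```python
from ring import *
W=imaging.capture("wrist"); f=fitring(W,16,(494,-88)); print(f); delta([*f[0],3])
```

```text
(array([495.08053149, -87.2681226 ]), np.float64(-33.172096252441406))
t 22.6 p [494.5 -87.5   3.2] xyaw 59.3 tilt [ 1.5e-03 -5.0e-04 -1.0e+00] j [-0.31  0.07 -0.34  1.16  0.    1.8 ] F [0.4 0.2 0.4] M [-0.01  0.03  0.  ] gap 85.1
tool shift mm [0.5 0.4 0.3] units [0.0015 0.0013 0.0008]
```

Call:
{"method": "apply_moves", "body": {"series": [0,0,0,0,0,0,-1,0,0,0,0,0,0,-1,0,0,0,0,0,0,-1,0,0,0,0,0,0,-1,0,0,0,0,0,0,-1], "newtons": 50}}

```text
t: 23.02
ee_pos: [494.4, -87.5, 3.1]
tool_rot: [2.73, 1.553, 0.001]
contact_force: [-0.5, 0.2, 4.0]
finger_gap: 43.1
grasp_force: 51.1
```

Call:
{"method": "apply_moves", "body": {"series": [0,0,0,0,0,0,-1,0,0,0,0,0,0,-1,0,0,0,0,0,0,-1,0,0,0,0,0,0,-1,0,0,0,0,0,0,-1]}}

```text
t: 23.43
ee_pos: [494.5, -87.4, 3.1]
tool_rot: [2.73, 1.553, 0.001]
contact_force: [-0.0, -0.5, 6.6]
finger_gap: 43.1
grasp_force: 51.3
```

Call:
{"method": "apply_moves", "body": {"series": [0,0,0,0,0,-0.02,-1,0,0,0,0,0,-0.05,-1,0,0,0,0,0,-0.08,-1,0,0,0,0,0,-0.09,-1,0,0,0,0,0,-0.09,-1]}}

```text
t: 23.85
ee_pos: [492.0, -86.6, 100.6]
tool_rot: [-2.728, -1.551, 0.005]
contact_force: [0.1, -0.8, -0.7]
finger_gap: 42.8
grasp_force: 51.0
```

Call:
{"method": "apply_moves", "body": {"series": [0,0,0,0,0,-0.09,-1,0,0,0,0,0,-0.09,-1,0,0,0,0,0,-0.09,-1,0,0,0,0,0,-0.08,-1,0,0,0,0,0,-0.05,-1]}}

```text
t: 24.27
ee_pos: [494.0, -87.2, 223.6]
tool_rot: [2.73, 1.553, 0.002]
contact_force: [0.3, -1.3, 0.0]
finger_gap: 43.1
grasp_force: 51.1
```

Call:
{"method": "apply_moves", "body": {"series": [0,0,0,0.04,-0.024,0,-1,0,0,0,0.08,-0.049,0,-1,0,0,0,0.09,-0.055,0,-1,0,0,0,0.1,-0.062,0,-1,0,0,0,0.1,-0.062,0,-1]}}

```text
t: 24.68
ee_pos: [490.7, 58.3, 220.3]
tool_rot: [-2.731, -1.551, 0.003]
contact_force: [0.4, 0.5, -0.7]
finger_gap: 43.4
grasp_force: 51.1
```

Call:
{"method": "apply_moves", "body": {"series": [0,0,0,0.09,-0.055,0,-1,0,0,0,0.08,-0.048,0,-1,0,0,0,0.05,-0.031,0,-1,0,0,0,0.025,-0.015,0,-1,0,0,0,0.01,-0.007,0,-1]}}

```text
t: 25.1
ee_pos: [489.8, 147.9, 220.4]
tool_rot: [-2.729, -1.556, 0.003]
contact_force: [0.5, 0.2, -1.2]
finger_gap: 43.2
grasp_force: 51.1
```

Call:
{"method": "apply_moves", "body": {"series": [0,0,0,0,0,0,-1,0,0,0,0,0,0,-1,0,0,0,0,0,0,-1,0,0,0,0,0,0,-1,0,0,0,0,0,0,-1]}}

```text
t: 25.52
ee_pos: [490.7, 145.9, 221.5]
tool_rot: [2.732, 1.551, -0.0]
contact_force: [0.7, -0.2, -1.2]
finger_gap: 43.0
grasp_force: 51.1
```

Run:
```python
from ring import *
for i in range(2): imaging.capture("wrist")
delta([491,146.5,215]); s,p,r=pose(); W=imaging.capture("wrist"); S=imaging.capture("scene"); cv2.imwrite("pics/w11.png",W); cv2.imwrite("pics/s11.png",S)
print(fitring(W,p[2]+13,p[:2],rr=(8,22.5)))
for c in("wrist","scene"):
  for l,z in(("collar_mid",p[2]+5),("shaft_end",192),("pulley_mid",148)):
    for q in finder.mark_of(c,l)[:2]: print(c,l,round(q["conf"],2),np.round(q["uv"],1),atz(c,q["uv"],z).round(1))
v=proj("scene",[491,147,190]).astype(int);u=proj("wrist",[*p[:2],p[2]]).astype(int)
f=lambda i:cv2.resize(i,(400,500),interpolation=cv2.INTER_CUBIC)
cv2.imwrite("pics/pre2.png",np.hstack([f(S[v[1]-40:v[1]+45,v[0]-34:v[0]+34]),f(W[u[1]-75:u[1]+75,u[0]-60:u[0]+60])]))
```

```text
t 25.62 p [490.7 146.2 221.5] xyaw 59.2 tilt [ 1.e-04 -1.e-04 -1.e+00] j [ 0.16  0.01  0.04  1.6  -0.    2.27] F [ 0.7  1.1 -1.5] M [-0.05  0.01  0.01] gap 43.1
tool shift mm [0.4 0.1 6.5] units [0.0014 0.0004 0.0216]
(array([490.66771513, 147.61844843]), np.float64(-37.571319580078125))
wrist collar_mid 0.7 [317.6 265.4] [491.4 149.4 226.5]
wrist collar_mid 0.54 [319.6 259.4] [493.9 151.7 226.5]
wrist pulley_mid 0.78 [319.  216.8] [489.7 144.8 148. ]
wrist pulley_mid 0.17 [584.4 280.7] [640.3  -7.  148. ]
scene collar_mid 0.44 [375.7 163.5] [502.9 144.5 226.5]
scene shaft_end 0.79 [373.5 174. ] [497.5 143.7 192. ]
scene pulley_mid 0.9 [370.3 186.3] [488.5 142.2 148. ]
```

View pics/pre2.png

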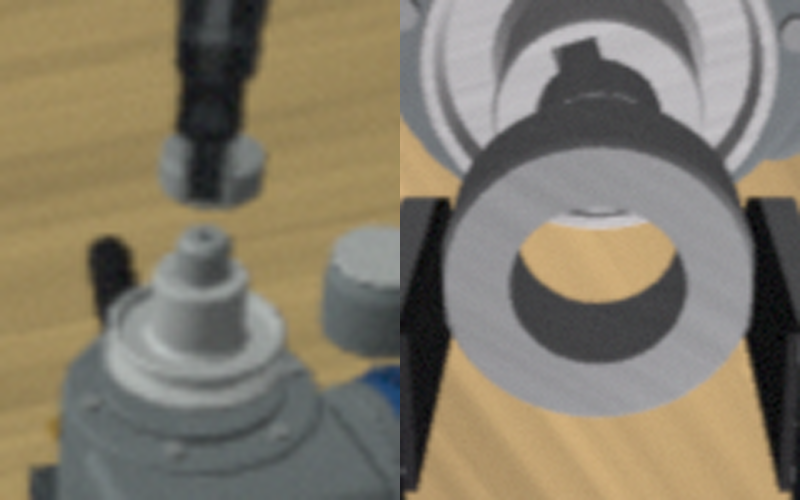

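The collar is over the shaft end and laterally centred at crop (600,255). I'll lower it.

Call:
{"method": "apply_moves", "body": {"series": [0,0,0,0,0,0.016,-1,0,0,0,0,0,0.02,-1,0,0,0,0,0,0.016,-1,0,0,0,0,0,0.012,-1,0,0,0,0,0,0.006,-1]}}

```text
t: 26.43
ee_pos: [490.0, 146.7, 199.1]
tool_rot: [-2.73, -1.553, 0.003]
contact_force: [0.5, 0.2, -2.0]
finger_gap: 43.2
grasp_force: 51.1
```

Call:
{"method": "apply_moves", "body": {"series": [0,0,0,0,0,0.005,-1,0,0,0,0,0,0.005,-1,0,0,0,0,0,0.005,-1,0,0,0,0,0,0.005,-1,0,0,0,0,0,0,-1]}}

```text
t: 26.85
ee_pos: [490.5, 146.8, 194.2]
tool_rot: [-2.731, -1.553, 0.0]
contact_force: [-0.5, 0.4, -1.6]
finger_gap: 42.9
grasp_force: 51.1
```

Run:
```python
from h import *
delta([491,146.5,175.2])
```

```text
t 26.85 p [490.5 146.8 194.2] xyaw 59.3 tilt [-2.e-04 -0.e+00 -1.e+00] j [ 0.16  0.01 -0.01  1.55 -0.    2.27] F [-0.5  0.4 -1.6] M [-0.04  0.04  0.03] gap 42.9
tool shift mm [-0.   0.5 19. ] units [-0.      0.0018  0.0634]
```

Call:
{"method": "apply_moves", "body": {"series": [0,0,0,0,0,0.005,-1,0,0,0,0,0,0.005,-1,0,0,0,0,0,0.005,-1,0,0,0,0,0,0.004,-1,0,0,0,0,0,0,-1]}}

```text
t: 27.27
ee_pos: [490.9, 146.3, 188.6]
tool_rot: [2.73, 1.552, -0.0]
contact_force: [1.0, -2.1, -0.9]
finger_gap: 43.3
grasp_force: 51.1
```

Call:
{"method": "apply_moves", "body": {"series": [0,0,0,0,0,0.008,-1,0,0,0,0,0,0.008,-1,0,0,0,0,0,0.008,-1,0,0,0,0,0,0.006,-1,0,0,0,0,0,0,-1]}}

```text
t: 27.68
ee_pos: [490.8, 146.3, 179.3]
tool_rot: [2.73, 1.552, -0.0]
contact_force: [2.2, -4.2, -0.4]
finger_gap: 43.3
grasp_force: 51.1
```

Call:
{"method": "apply_moves", "body": {"series": [0,0,0,0,0,0.005,-1,0,0,0,0,0,0.005,-1,0,0,0,0,0,0.004,-1,0,0,0,0,0,0.003,-1,0,0,0,0,0,0,-1]}}

```text
t: 28.1
ee_pos: [490.9, 146.3, 175.1]
tool_rot: [2.73, 1.552, 0.001]
contact_force: [1.5, -4.7, 2.0]
finger_gap: 43.2
grasp_force: 51.5
```

Run:
```python
from h import *
delta([491,146.5,175.2])
```

```text
t 28.1 p [490.9 146.3 175.1] xyaw 59.2 tilt [ 0.001 -0.001 -1.   ] j [ 0.16  0.01 -0.05  1.51 -0.    2.27] F [ 1.5 -4.7  2. ] M [-1.09 -0.24 -0.03] gap 43.2
tool shift mm [ 0.2  0.  -0.1] units [ 0.0007  0.0001 -0.0002]
```

Now I'll press lightly to confirm it is seated.

Call:
{"method": "apply_moves", "body": {"series": [0,0,0,-0.003,0,0.005,-1,0,0,0,0,0,0.004,-1,0,0,0,0,0,0,-1,0,0,0,0,0,0,-1]}}

```text
t: 28.43
ee_pos: [490.9, 146.3, 175.0]
tool_rot: [2.73, 1.553, 0.006]
contact_force: [-1.0, -4.0, 10.1]
finger_gap: 43.2
grasp_force: 52.2
```

Call:
{"method": "apply_moves", "body": {"series": [0,0,0,0,0,-0.007,-1,0,0,0,0,0,0,-1,0,0,0,0,0,0,1,0,0,0,0,0,0,1,0,0,0,0,0,0,1]}}

```text
t: 28.85
ee_pos: [489.0, 146.9, 172.8]
tool_rot: [-2.728, -1.553, 0.003]
contact_force: [0.7, 0.3, 0.2]
finger_gap: 77.5
grasp_force: 0.0
```

Call:
{"method": "apply_moves", "body": {"series": [0,0,0,0,0,0,1,0,0,0,0,0,0,1,0,0,0,0,0,0,1,0,0,0,0,0,0,1,0,0,0,0,0,0,1]}}

```text
t: 29.27
ee_pos: [490.1, 146.1, 173.9]
tool_rot: [-2.731, -1.553, 0.0]
contact_force: [-1.4, 0.0, 0.4]
finger_gap: 85.6
grasp_force: 0.0
```

Call:
{"method": "apply_moves", "body": {"series": [0,0,0,0,0,-0.03,1,0,0,0,0,0,-0.06,1,0,0,0,0,0,-0.1,1,0,0,0,0,0,-0.1,1,0,0,0,0,0,-0.1,1]}}

```text
t: 29.68
ee_pos: [489.7, 146.0, 292.8]
tool_rot: [-2.731, -1.553, -0.0]
contact_force: [0.0, -0.9, 0.0]
finger_gap: 85.3
grasp_force: 0.0
```

Call:
{"method": "apply_moves", "body": {"series": [0,0,0,0,0,-0.05,1,0,0,0,0,0,-0.02,1,0,0,0,0,0,0,1,0,0,0,0,0,0,1,0,0,0,0,0,0,1]}}

```text
t: 30.1
ee_pos: [489.6, 145.9, 310.3]
tool_rot: [-2.73, -1.553, 0.004]
contact_force: [0.2, -0.1, -0.3]
finger_gap: 85.3
grasp_force: 0.0
```

Run:
```python
from ring import *
W=imaging.capture("wrist"); S=imaging.capture("scene"); delta([491,146.5,300])
v=proj("scene",[491,147,165]).astype(int);u=proj("wrist",[491,147,172]).astype(int)
f=lambda i:cv2.resize(i,(400,500),interpolation=cv2.INTER_CUBIC)
cv2.imwrite("pics/end.png",np.hstack([f(S[v[1]-40:v[1]+40,v[0]-32:v[0]+32]),f(W[u[1]-75:u[1]+75,u[0]-60:u[0]+60])]))
```

```text
t 30.2 p [489.4 145.9 310.1] xyaw 59.3 tilt [-3.5e-03 -6.0e-04 -1.0e+00] j [ 0.16  0.05  0.26  1.78 -0.    2.27] F [-0.2 -0.5  0.4] M [-0.03 -0.02 -0.01] gap 85.2
tool shift mm [ 1.4  1.1 10.1] units [0.0046 0.0037 0.0337]
```

View pics/end.png

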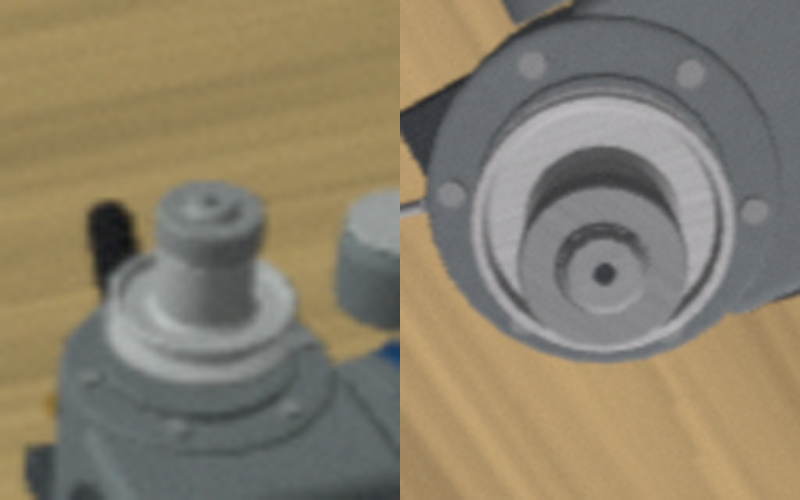

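The collar lies flat on the hub with the shaft tip just showing, at crop (207,200) in the scene view and (605,273) in the wrist view. The gripper is clear, so I'll hand in.

```bash
python3 -c "
from plant import bot
print(bot.hand_in())"
```

```text
the job is handed in; nothing more can be done
None
```

The pulley is keyed and fully home on the shaft's shoulder, the collar lies flat on its hub, and the job was handed in at about 30 s of the 72 s limit; no verdict came back.

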